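# Click the crease-depth dial on by four and lock it

## Robot

A 6-joint arm with a two-finger parallel gripper is mounted at the origin on the work surface. World frame = base frame: x ahead of the robot, y to its left, z up, the work surface at z = 0. Lengths are in mm, angles in degrees, forces in N, time in s.
With the tool pointing down it reaches from about 350 to 850 mm from the base axis. Payload 8.1 kg.
Tool frame: the origin (TCP) lies between the finger pads; the fingertips stand 22 mm ahead of it and the grasp point (between the pads) lies 3 mm ahead of it (r.nose_length is the z of the fingertips in the tool frame, in mm); z points along the fingers, x is the direction in which the jaws open and shut, and the axes are right-handed (so a half turn about z gives the same grasp; the last joint's range is limited). The gripper opens to 85 mm and grips with 20 to 120 N. Pads are 22 mm wide; open, the fingers measure 114 mm over their backs; the gripper's body (76 mm by 85 mm) begins 54 mm behind the grasp point. The pads swing forward as they close: fully open they stand 13 mm farther back than shut.
Start: joints at [68.331, 7.471, 85.268, -0, 87.261, -4.893], TCP at [173.159, 574.475, 253.292] pointing down, gripper open.
Joint ranges: [-169.43, 169.43], [-51.17, 129.36], [1.28, 143.12], [-76.62, 256.62], [0, 156.53], [-152.29, 152.29]. Speed limits (degrees/s): [136.94, 136.94, 159.86, 180, 180, 180].

## Interface

Orientations are given as [roll, pitch, yaw] about the fixed x, y, z axes, in that order (R = Rz(yaw) Ry(pitch) Rx(roll)).
In Python, from bench import r gives the robot as it stands.
- The arm moves only by the shell command python3 -m jog 'ROWS' [FORCE]. ROWS is JSON, a list of rows, each a list of 5 numbers: the shift along the tool's x, y, z in m, then the turn about the tool's z in degrees, then the opening in per cent of the stroke, from 0 (shut) to 100 (fully open). A call has 1 to 8 rows; each row is the pose to reach, as a shift and turn from the pose measured when the call began, along the tool's axes at that moment; what a row does not reach only later rows make up. A row lasts 1/10 s, in which the tool goes at most 50 mm and 8.59 degrees, less where a joint would pass 70% of its speed; a pose out of reach is approached as far as the arm can. A call with a gripper value outside its range is refused whole. The fingers move at their own pace and stop on an object; FORCE is the grip in N (left out, the last holds). Time passes only in rows, so rows that repeat a pose let the fingers close. It gives the time, the measured TCP pose, the force and the opening at its end, in the units of the state.
- r.sense(): the state, without advancing time (a new reading comes with each control period).
- r.snapshot(name): name is "scene" or "top" or "wrist"; returns a dict with "image" (384x512x3 uint8, red, green, blue), "K" (3x3 intrinsics, pixels), "distortion" ([k1, k2, p1, p2, k3] as OpenCV has them; the pictures are not rectified), "T" (4x4, takes a point from camera to world coordinates); the wrist camera has in their place "tool_from_camera" (4x4, takes a point from camera to tool coordinates, whose origin is the TCP and whose axes are the tool frame's). Camera axes: x right, y down, z forward; pixel columns grow to the right and rows downward; lengths in mm; the calibration is good to about 2 mm. A picture is of the moment at which its call begins: read the wrist's pose just before it. There is no depth.
- r.hand_in(): hands the job in, once; it reports no verdict.
Trained networks look in a picture, given as the dict that the camera call returned (one of the last four; its "shot" number tells which), for a name from the list of things; names that differ only in an ending like _2 or _b are one class to them, and where a whole thing is asked for, a point or a joint stands for the part that bears it (a point fixed in the world has none). Each returns a list of dicts, best first, with "conf" (0 to 1); they miss things now and then, are a little off and sometimes report something else, mostly with a low value. They report only what shows in the picture. A call takes as long as a camera call.
- r.search_frame(picture, label): "bbox" ([left, top, right, bottom] in pixels, round what is visible of it).
- r.pinpoint(picture, label): "uv" ([column, row] in pixels: a listed point, or the origin of a listed thing).
The state is a dict: "time": time; "joint_pos": joint angles; "qd": joint speeds; "joint_efforts": joint torques, N m; "tool_pos": TCP position; "tcp_rot": TCP orientation; "ft_force": force on the tool from outside, world axes, zero at the start; "wrist_torque": the same for the moment, N m; "finger_gap": finger opening in mm.
Only numpy, scipy, OpenCV 4.12 (cv2) and the standard library are available. Lean on these libraries where they do the work, as an engineer would, in place of code of your own. Each camera call takes 0.05 s, during which the arm holds its last target. There are 200 camera calls.

## Task

Set the board creaser for thicker card: with a fingertip against its fin, gently push the depth dial clockwise (seen from above) by exactly four clicks from where it stands, never letting it go on to a fifth and without gripping it. When it rests in the fourth click, press the round lock plunger on the same machine fully down and let it spring back. Leave everything else on the bench where it is.

Things in the scene. Friction and masses are not known exactly. Their poses are not given: they have to be found in the camera images.
- creaser: The creaser: a low grey machine fixed to the bench, deck 200 mm (its x) by 460 mm (its y), deck top 50 mm above the bench; two steel rollers along its -x edge. Origin: centre of its underside. Dial and plunger stand on the deck some 200 mm apart, either one left or right.
- dial_pod: Dark round steel scale plate under the dial, 120 mm across, 14 mm thick, fixed on the deck, with eight white ticks at the click positions. Origin: centre of its underside, on the dial's axis, 50 mm above the bench.
- dial_center (a point): Point on the dial's upright turning axis, at the flat top face of its disc, 81 mm above the bench. The black disc is 100 mm across, 16 mm thick. On it stand ONE radial fin, 12 mm thick, from 8 to 48 mm from the axis, 26 mm tall (top 107 mm above the bench), with a white line along its top, and a hub 24 mm across, 10 mm tall. The rest of the disc's top is free.
- dial_tip (a point): Point on the dial's fin: on its centre line, top edge, 46 mm out from the axis. Axis to this point is the direction in which the fin points.
- dial (a joint): Dial angle, rad, growing clockwise seen from above. A click every 0.5236 (30 degrees): 0, 0.524, .. 3.665, eight in all, stops 0.12 beyond; starts in one of the first four. Leaving a click takes about 0.15 N m (4 N at the fin), falling to nothing midway to the next; past midway it springs ahead by itself (leaving the finger up to 15 degrees behind) and rests in the next click within 0.03.
- plunger_top (a point): Centre of the flat top of the lock plunger: an upright black round button 36 mm across, its top 84 mm above the bench at rest (10 mm proud of a round aluminium collar 52 mm across on an 80 mm square plate).
- plunger (a joint): How far the plunger is pressed, m: 0 up, 0.006 fully down (takes 5 N); a spring brings it back.
- folder: Leave alone: flat off-white creasing tool, 130 x 20 x 6 mm, loose on the deck between dial and plunger. Origin: centre of its underside.
- tape: Leave alone: brown ring of tape, 52 mm across, 18 mm tall, loose near an end of the deck. Origin: centre of its underside.
- glue: Leave alone: white glue bottle with a cap, 52 mm across, 130 mm tall, standing behind the machine. Origin: centre of its underside.
- clamp: Leave alone: bar clamp with blue jaws lying behind the machine, 260 mm long, 26 mm tall. Origin: underside of its bar's middle.
- water: Leave alone: clear drinking bottle with a blue cap, 72 mm across, 210 mm tall, on the left of the bench. Origin: centre of its underside.
- cup: Leave alone: white mug, 80 mm across, 90 mm tall, on the right of the bench. Origin: centre of its underside.
- rings: Leave alone: stack of round cardboard cut-outs, 100 mm across, 28 mm tall, on the right of the bench. Origin: centre of its underside.

How it is judged:
By the outcome, as a careful person would: the job done as asked, in the order asked, and still so for the second after the job is handed in, with the robot touching nothing.
It also fails if it takes over 64 s, if anything falls off the work surface, if the arm or the gripper's body presses on something with over 40 N, if the wrist force passes 120 N, or if a joint passes its speed limit or range.

## Working session

There is one attempt and no reset: what is moved stays moved. The work goes in short steps, Python scripts to look and compute and a shell command to move; the robot and the scene stay as the last step left them, time stands still between calls to the robot, and variables do not carry over. Pictures are saved under pics/ and viewed, about 8 in all and at most 12, crops included, and the job is handed in when it is done.

```bash
mkdir -p pics; cat > h.py <<'E'
import numpy as np,cv2
from bench import r
from scipy.spatial.transform import Rotation as R
def toolT():
    s=r.sense();T=np.eye(4);T[:3,:3]=R.from_euler('xyz',s['tcp_rot'],degrees=True).as_matrix();T[:3,3]=s['tool_pos'];return T
def snap(n):
    T0=toolT();p=r.snapshot(n);T=p['T'] if n!='wrist' else T0@np.array(p['tool_from_camera']);return p,np.array(T)
def ray(p,T,uv,z):
    u=cv2.undistortPoints(np.array([[uv]],float),np.array(p['K']),np.array(p['distortion'])).ravel()
    d=T[:3,:3]@np.array([u[0],u[1],1]);o=T[:3,3];return o+d*(z-o[2])/d[2]
def save(p,n): cv2.imwrite('pics/'+n+'.png',p['image'][:,:,::-1])
E
python3 - <<'E'
from h import *
np.set_printoptions(precision=1,suppress=True)
print(r.sense(),r.nose_length)
im=[]
for c in ['scene','top','wrist']:
    p,T=snap(c);im.append(p['image']);print(c,T[:3,3])
    for l,z in [('dial_center',81),('dial_tip',107),('plunger_top',84),('folder',50),('tape',50),('glue',0),('creaser',0),('dial_pod',50)]:
        for q in r.pinpoint(p,l)[:1]: print(l,np.array(q['uv']),round(q['conf'],2),ray(p,T,q['uv'],z))
cv2.imwrite('pics/a.png',cv2.resize(np.hstack(im[:2]),(800,300))[:,:,::-1]); cv2.imwrite('pics/top.png',im[1][:,:,::-1])
E
```

```text
{'time': 0.0, 'joint_pos': array([68.3,  7.5, 85.3, -0. , 87.3, -4.9]), 'qd': array([ 0. , -0. , -0.1, -0. , -0.1,  0.1]), 'joint_efforts': array([ -0. , -56.9, -50.1,  -0. ,   0. ,  -0. ]), 'tool_pos': array([173. , 574. , 252.2]), 'tcp_rot': array([-180. ,    0.1,   73.2]), 'ft_force': array([ 0.3,  0.1, -0.7]), 'wrist_torque': array([-0.,  0., -0.]), 'finger_gap': 85.64445592034755} 22.0
scene [1012.7  636.8  819.8]
dial_center [246.1 169.4] 0.64 [ 571.9 -127.4   81. ]
dial_tip [231.5 161.7] 0.56 [ 606.8 -153.4  107. ]
plunger_top [293.1 209.1] 0.47 [548.8  83.9  84. ]
folder [262.6 195.8] 0.55 [572.5 -31.5  50. ]
tape [293.9 250. ] 0.5 [609.9 177.6  50. ]
glue [244.4 266.5] 0.55 [725.5 125.2   0. ]
dial_pod [246.8 176.6] 0.87 [ 568.9 -128.6   50. ]
top [ 345.5  -16.9 1253.7]
dial_center [299.6 198.4] 0.94 [ 568.8 -124.5   81. ]
dial_tip [312.  187.9] 0.66 [ 597.9 -160.3  107. ]
plunger_top [231.2 201.7] 0.55 [552.1  89.6  84. ]
folder [266.2 194.7] 0.58 [584.1 -19.4  50. ]
tape [205.8 187.4] 0.7 [603.1 177.3  50. ]
glue [223.4 155.6] 0.74 [727.2 131.1  -0. ]
creaser [264.1 201.7] 0.94 [569.9 -13.1   0. ]
dial_pod [295.9 198.9] 0.77 [ 572.7 -115.5   50. ]
wrist [ 91.5 598.1 375.1]
```

View pics/a.png

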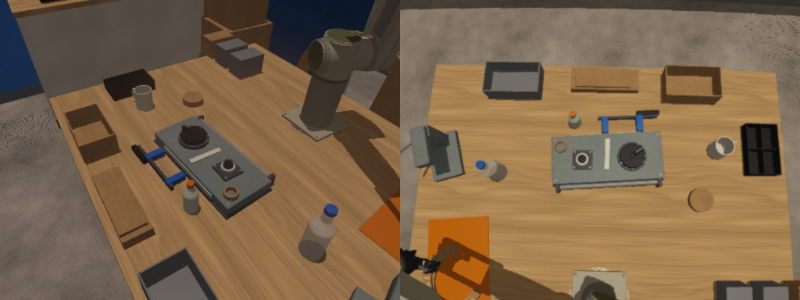

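View pics/top.png

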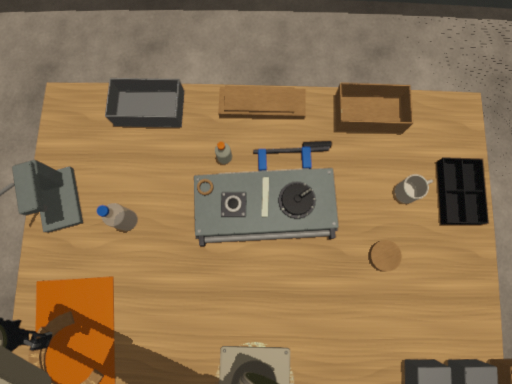

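```bash
cat >> h.py <<'E'
def rel(xyz,yaw=None):
    "tool-frame shift (m) and turn to reach world TCP xyz, yaw"
    T=toolT();s=T[:3,:3].T@(np.array(xyz)-T[:3,3])/1000
    y=r.sense()['tcp_rot'][2]
    return s.round(4), None if yaw is None else round((y-yaw+180)%360-180,2)
E
python3 - <<'E'
from h import *
np.set_printoptions(precision=2,suppress=True)
p=r.snapshot('wrist');print(np.array(p['tool_from_camera']),np.array(p['K']))
C=np.array(p['tool_from_camera'])
Rt=R.from_euler('xyz',[180,0,45],degrees=True).as_matrix()
o=Rt@C[:3,3];d=Rt@C[:3,2]
z=290
off=o+d*((81-z-o[2])/d[2]);print('axis hits at tcp+',off)
t=np.array([570,-126,z])-[off[0],off[1],0];print(t,rel(t,45))
E
```

```text
[[   1.      0.     -0.     -0.96]
 [  -0.      0.95    0.33  -85.05]
 [   0.     -0.33    0.95 -121.74]
 [   0.      0.      0.      1.  ]] [[327.56   0.   257.14]
 [  0.   327.56 191.98]
 [  0.     0.     1.  ]]
axis hits at tcp+ [  19.94  -21.32 -209.  ]
[ 550.06 -104.68  290.  ] (array([-0.54,  0.56, -0.04]), np.float64(28.22))
```

```bash
python3 -m jog '[[-0.03,0.03,-0.01,3,0],[-0.54,0.56,-0.04,28,0],[-0.54,0.56,-0.04,28,0],[-0.54,0.56,-0.04,28,0],[-0.54,0.56,-0.04,28,0],[-0.54,0.56,-0.04,28,0],[-0.54,0.56,-0.04,28,0],[-0.54,0.56,-0.04,28,0]]' 60
python3 -c "
from h import *
print(rel([550,-105,290],45))"
```

```text
time: 2.2
tool_pos: [365.1, 230.4, 278.0]
tcp_rot: [180.0, -0.1, 45.2]
ft_force: [1.9, 0.4, -0.4]
finger_gap: -0.2
(array([-0.108 ,  0.3675, -0.012 ]), np.float64(0.25))
```

```bash
python3 -m jog '[[-0.108,0.3675,-0.012,0,0],[-0.108,0.3675,-0.012,0,0],[-0.108,0.3675,-0.012,0,0],[-0.108,0.3675,-0.012,0,0],[-0.108,0.3675,-0.012,0,0],[-0.108,0.3675,-0.012,0,0],[-0.108,0.3675,-0.012,0,0],[-0.108,0.3675,-0.012,0,0]]'
python3 -m jog '[[0,0,0,0,0],[0,0,0,0,0]]'
cat > look.py <<'E'
from h import *
import sys
np.set_printoptions(precision=1,suppress=True)
p,T=snap('wrist')
for l,z in [('dial_center',81),('dial_tip',107),('dial_pod',50),('plunger_top',84)]:
    for q in r.pinpoint(p,l)[:1]: print(l,np.array(q['uv']),round(q['conf'],2),ray(p,T,q['uv'],z))
s=r.sense();print(s['tool_pos'],s['tcp_rot'],s['time'])
if len(sys.argv)>1: save(p,sys.argv[1])
E
python3 look.py w1
```

```text
time: 3.0
tool_pos: [550.8, -108.1, 290.0]
tcp_rot: [179.9, -0.1, 45.1]
ft_force: [-0.3, 1.0, -0.4]
finger_gap: 0.0
time: 3.2
tool_pos: [550.8, -109.0, 289.6]
tcp_rot: [180.0, -0.0, 45.0]
ft_force: [1.0, 0.7, -0.5]
finger_gap: -0.3
dial_center [260.5 185.4] 0.62 [ 568.3 -123.    81. ]
dial_tip [254.4 236.7] 0.79 [ 597.2 -160.9  107. ]
dial_pod [260.5 179.5] 0.69 [ 570.6 -124.8   50. ]
plunger_top [408.4  22.6] 0.7 [552.2  82.1  84. ]
[ 550.6 -106.9  290.3] [179.9  -0.1  45.2] 3.45
```

View pics/w1.png

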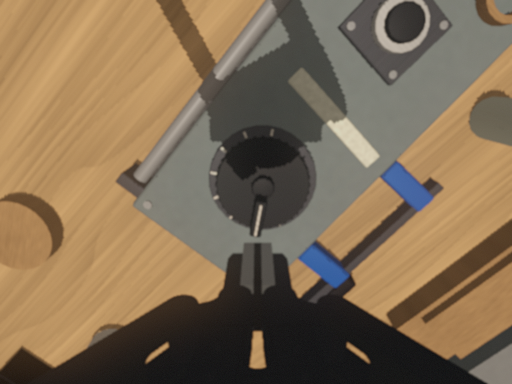

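```bash
python3 -c "
from h import *
print(rel([612,-134,112],37))"
```

```text
(array([0.0238, 0.0624, 0.1784]), np.float64(8.24))
```

```bash
python3 -m jog '[[0.012,0.031,0.03,4,0],[0.024,0.062,0.06,8,0],[0.024,0.062,0.10,8,0],[0.024,0.062,0.13,8,0],[0.024,0.062,0.15,8,0],[0.024,0.062,0.165,8,0],[0.024,0.062,0.178,8,0],[0.024,0.062,0.178,8,0]]'
python3 look.py w2
```

```text
time: 4.25
tool_pos: [611.0, -132.8, 110.9]
tcp_rot: [-180.0, -0.0, 37.3]
ft_force: [-1.0, 0.5, -0.1]
finger_gap: -0.0
dial_center [206.6 186.9] 0.71 [ 569.4 -121.    81. ]
dial_tip [198.2 299.5] 0.9 [ 595.3 -159.   107. ]
dial_pod [211.  174.2] 0.81 [ 569.2 -124.2   50. ]
[ 612.9 -133.8  114.1] [179.8  -0.2  37.2] 4.5
```

View pics/w2.png

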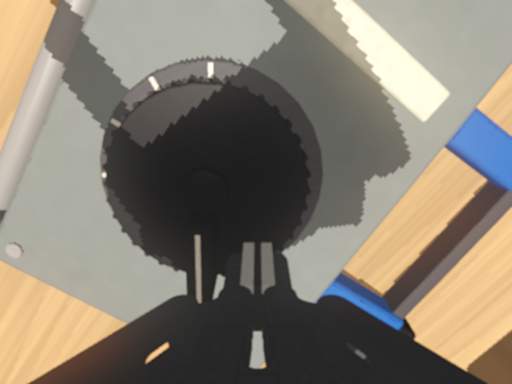

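```bash
python3 -m jog '[[-0.002,0,0,0,0],[-0.004,0,0,0,0],[-0.005,0,0,0,0],[-0.006,0,0,0,0],[-0.007,0,0,0,0],[-0.008,0,0,0,0],[-0.009,0,0,0,0],[-0.010,0,0,0,0]]'
python3 - <<'E'
from h import *
s=[r.sense()]
for i in range(4): r.snapshot('wrist'); s.append(r.sense())
f=np.mean([a['ft_force'] for a in s],0);t=np.mean([a['tool_pos'] for a in s],0);print(f,t)
y=np.deg2rad(s[0]['tcp_rot'][2]);d=t-[569.2,-123.2,0]
print('x,y in tool',d[0]*np.cos(y)+d[1]*np.sin(y),d[0]*np.sin(y)-d[1]*np.cos(y))
E
```

```text
time: 5.3
tool_pos: [605.4, -139.6, 114.2]
tcp_rot: [179.8, -0.2, 37.3]
ft_force: [4.2, 2.1, -2.5]
finger_gap: 0.0
[ 3.93689975  1.3275959  -1.72905514] [ 605.1225292  -139.82341901  114.15279285]
x,y in tool 18.529839799903506 34.97729550272654
```

```bash
cat > arc.py <<'E'
import numpy as np
p=np.array([18.5,35])
for t in np.arange(2.5,32.6,2.5):
    c,s=np.cos(np.deg2rad(t)),np.sin(np.deg2rad(t)); print(t,((np.array([[c,-s],[s,c]])@p-p)/1000).round(4))
E
python3 arc.py
```

```text
2.5 [-0.0015  0.0008]
5.0 [-0.0031  0.0015]
7.5 [-0.0047  0.0021]
10.0 [-0.0064  0.0027]
12.5 [-0.008   0.0032]
15.0 [-0.0097  0.0036]
17.5 [-0.0114  0.0039]
20.0 [-0.0131  0.0042]
22.5 [-0.0148  0.0044]
25.0 [-0.0165  0.0045]
27.5 [-0.0183  0.0046]
30.0 [-0.02    0.0046]
32.5 [-0.0217  0.0045]
```

```bash
cat > st.py <<'E'
from h import *
np.set_printoptions(precision=1,suppress=True)
C=np.array([569.2,-123.2])
a=[];tips=[]
for i in range(3):
    p,T=snap('wrist');s=r.sense();a.append(s)
    q=r.pinpoint(p,'dial_tip')
    if q: d=ray(p,T,q[0]['uv'],107)[:2]-C; tips.append((np.degrees(np.arctan2(d[1],d[0])),np.hypot(*d),q[0]['conf']))
f=np.mean([b['ft_force'] for b in a],0);t=np.mean([b['tool_pos'] for b in a],0);yd=np.mean([b['tcp_rot'][2] for b in a]);y=np.deg2rad(yd);d=t[:2]-C
x,yy=d[0]*np.cos(y)+d[1]*np.sin(y),d[0]*np.sin(y)-d[1]*np.cos(y)
print('F',f,'tcp',t,'yaw',yd,'tool xy',x,yy,'time',s['time'],'\ntips(ang,rad,conf)',np.array(tips),'finger push angle',yd-90)
import sys
if len(sys.argv)>1: save(p,sys.argv[1])
E
python3 -m jog '[[-0.0015,0.0008,0,2.5,0],[-0.0031,0.0015,0,5,0],[-0.0047,0.0021,0,7.5,0],[-0.0064,0.0027,0,10,0],[-0.008,0.0032,0,12.5,0],[-0.0097,0.0036,0,15,0],[-0.0114,0.0039,0,17.5,0],[-0.0131,0.0042,0,20,0]]'
python3 st.py
```

```text
time: 6.3
tool_pos: [596.4, -151.6, 113.9]
tcp_rot: [179.9, -0.1, 17.1]
ft_force: [-0.5, -0.8, -0.1]
finger_gap: -0.2
F [-0.1 -0.1 -0.2] tcp [ 596.6 -151.5  114. ] yaw 17.181461523991036 tool xy 17.81091726780126 35.12532827142801 time 6.55 
tips(ang,rad,conf) [[-85.8  47.3   0.8]
 [-85.2  44.1   0.6]
 [-85.5  44.5   0.9]] finger push angle -72.81853847600897
```

```bash
python3 -m jog '[[-0.0015,0.0008,0,2.5,0],[-0.0031,0.0015,0,5,0],[-0.0047,0.0021,0,7.5,0],[-0.0064,0.0027,0,10,0],[-0.008,0.0032,0,12.5,0],[-0.0097,0.0036,0,15,0]]'; python3 st.py
python3 -m jog '[[-0.0015,0.0008,0,2.5,0],[-0.0031,0.0015,0,5,0],[-0.0047,0.0021,0,7.5,0],[-0.0064,0.0027,0,10,0],[-0.008,0.0032,0,12.5,0],[-0.0097,0.0036,0,15,0]]'; python3 st.py
```

```text
time: 7.2
tool_pos: [589.3, -157.2, 114.2]
tcp_rot: [180.0, -0.3, 2.3]
ft_force: [2.7, 2.3, -2.0]
finger_gap: -0.3
F [ 2.1  1.5 -0.8] tcp [ 589.  -157.4  114.1] yaw 2.2882833777388205 tool xy 18.45908868935922 34.91576296212211 time 7.45 
tips(ang,rad,conf) [[-93.2  45.4   0.7]
 [-92.1  45.3   0.8]
 [-93.3  44.6   0.8]] finger push angle -87.71171662226118
time: 8.1
tool_pos: [579.0, -161.6, 114.0]
tcp_rot: [180.0, -0.2, -12.7]
ft_force: [-0.2, -0.3, 0.7]
finger_gap: 0.1
F [-0.4  0.2 -0.1] tcp [ 579.1 -161.6  114. ] yaw -12.64447513928202 tool xy 18.071547771614988 35.294734736310815 time 8.35 
tips(ang,rad,conf) [[-117.4   46.4    0.9]
 [  59.6   14.8    0.7]
 [-115.4   44.9    0.9]] finger push angle -102.64447513928202
```

```bash
python3 -m jog '[[-0.0015,0.0008,0,2.5,0],[-0.0031,0.0015,0,5,0],[-0.0047,0.0021,0,7.5,0],[-0.0064,0.0027,0,10,0],[-0.008,0.0032,0,12.5,0],[-0.0097,0.0036,0,15,0]]'; python3 st.py
python3 -m jog '[[-0.0015,0.0008,0,2.5,0],[-0.0031,0.0015,0,5,0],[-0.0047,0.0021,0,7.5,0],[-0.0064,0.0027,0,10,0],[-0.008,0.0032,0,12.5,0],[-0.0097,0.0036,0,15,0]]'; python3 st.py w3
```

```text
time: 9.0
tool_pos: [569.9, -163.0, 114.3]
tcp_rot: [-179.9, -0.3, -27.6]
ft_force: [3.2, -0.3, -2.0]
finger_gap: -0.4
F [ 2.8 -0.7 -1.4] tcp [ 569.6 -163.   114.2] yaw -27.564139454438333 tool xy 18.75040617760344 35.080753100190385 time 9.25 
tips(ang,rad,conf) [[-120.4   44.6    0.6]
 [-120.6   45.     0.6]
 [-119.2   46.1    0.8]] finger push angle -117.56413945443833
time: 9.9
tool_pos: [558.8, -161.5, 114.1]
tcp_rot: [-179.9, -0.2, -42.5]
ft_force: [-0.1, 0.2, 0.2]
finger_gap: 0.1
F [0.1 0.3 0.3] tcp [ 558.8 -161.5  114. ] yaw -42.48614659842337 tool xy 18.246118514470915 35.282306624538194 time 10.15 
tips(ang,rad,conf) [[-135.9   45.7    0.9]
 [-143.8   45.1    0.7]] finger push angle -132.48614659842337
```

View pics/w3.png

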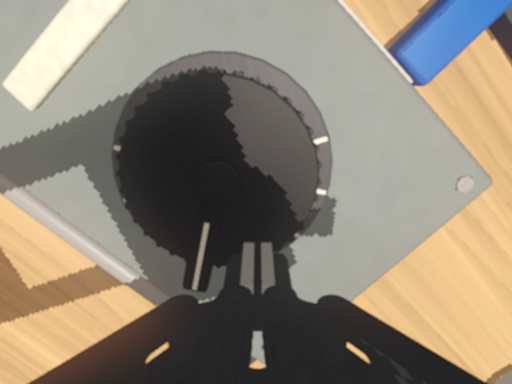

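```bash
python3 -m jog '[[-0.0015,0.0008,0,2.5,0],[-0.0031,0.0015,0,5,0],[-0.0047,0.0021,0,7.5,0],[-0.0064,0.0027,0,10,0],[-0.008,0.0032,0,12.5,0],[-0.0097,0.0036,0,15,0]]'; python3 st.py
python3 -m jog '[[-0.0015,0.0008,0,2.5,0],[-0.0031,0.0015,0,5,0],[-0.0047,0.0021,0,7.5,0],[-0.0064,0.0027,0,10,0],[-0.008,0.0032,0,12.5,0],[-0.0097,0.0036,0,15,0]]'; python3 st.py w4
```

```text
time: 10.8
tool_pos: [549.8, -158.1, 114.2]
tcp_rot: [-179.8, -0.3, -57.5]
ft_force: [2.4, -2.7, -1.2]
finger_gap: -0.2
F [ 1.7 -1.9 -1.3] tcp [ 549.7 -158.1  114.1] yaw -57.41995150994429 tool xy 18.880818512864593 35.17719696481468 time 11.05 
tips(ang,rad,conf) [[-148.3   46.     0.6]
 [-147.7   44.6    0.9]
 [-150.    45.6    0.8]] finger push angle -147.4199515099443
time: 11.7
tool_pos: [541.1, -151.6, 114.0]
tcp_rot: [-179.8, -0.1, -72.4]
ft_force: [0.7, 0.1, 1.0]
finger_gap: -0.1
F [ 0.2  0.1 -0.4] tcp [ 541.3 -151.5  114. ] yaw -72.34261110039125 tool xy 18.47607293356066 35.20484064938542 time 11.95 
tips(ang,rad,conf) [[-164.7   46.1    0.9]
 [-164.2   46.4    0.9]
 [-166.1   46.6    0.7]] finger push angle -162.34261110039125
```

View pics/w4.png

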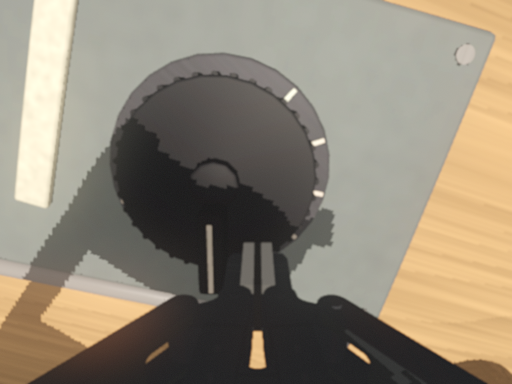

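```bash
python3 -m jog '[[-0.0007,0.0004,0,1.2,0],[-0.0015,0.0008,0,2.5,0],[-0.0015,0.0008,0,2.5,0],[-0.0015,0.0008,0,2.5,0]]'; python3 st.py
```

```text
time: 12.4
tool_pos: [540.3, -150.5, 114.0]
tcp_rot: [-179.8, -0.1, -74.8]
ft_force: [0.6, -0.2, -0.4]
finger_gap: -0.1
F [-0.3 -0.   0.2] tcp [ 540.3 -150.5  114.1] yaw -74.7493733462686 tool xy 18.726546966967085 35.07921126620997 time 12.65 
tips(ang,rad,conf) [[-178.    46.3    1. ]
 [-178.7   46.     0.6]
 [-177.2   46.7    0.6]] finger push angle -164.7493733462686
```

```bash
python3 -m jog '[[0.005,0,0,0,0],[0.005,0,-0.02,0,0],[0.005,0,-0.06,0,0],[0.005,0,-0.1,0,0],[0.005,0,-0.14,0,0],[0.005,0,-0.15,0,0],[0.005,0,-0.15,0,0]]'
python3 - <<'E'
from h import *
p=r.snapshot('wrist');C=np.array(p['tool_from_camera'])
Rt=R.from_euler('xyz',[180,0,-30],degrees=True).as_matrix()
o=Rt@C[:3,3];d=Rt@C[:3,2];z=264
off=o+d*((81-z-o[2])/d[2])
t=np.array([562,0,z])-[off[0],off[1],0];print(t,rel(t,-30)); print(rel([550,20,264],-30))
E
```

```text
time: 13.4
tool_pos: [542.2, -155.9, 266.8]
tcp_rot: [-179.5, -0.3, -74.8]
ft_force: [0.1, -0.9, -1.0]
finger_gap: -0.1
[572.68986181  19.44746562 264.        ] (array([-0.1605, -0.0764,  0.0002]), np.float64(-44.76))
(array([-1.67e-01, -5.46e-02,  1.00e-04]), np.float64(-44.76))
```

```bash
python3 -m jog '[[-0.04,-0.019,-0.01,-8,0],[-0.08,-0.038,-0.02,-16,0],[-0.12,-0.057,-0.03,-24,0],[-0.16,-0.076,-0.04,-32,0],[-0.16,-0.076,-0.04,-40,0],[-0.16,-0.076,-0.04,-45,0],[-0.16,-0.076,-0.04,-45,0],[-0.16,-0.076,-0.04,-45,0]]'
python3 look.py w5; python3 look.py
```

```text
time: 14.25
tool_pos: [571.6, 18.8, 302.0]
tcp_rot: [180.0, -0.2, -29.9]
ft_force: [0.4, 0.0, 0.9]
finger_gap: -0.0
dial_center [315.5 260.3] 0.58 [ 571.5 -121.7   81. ]
dial_tip [284.2 292.4] 0.86 [ 524.6 -125.2  107. ]
dial_pod [307.4 254.1] 0.96 [ 562.8 -127.4   50. ]
plunger_top [206.4 120.1] 0.57 [548.5  82.3  84. ]
[572.2  18.6 303.9] [-179.9   -0.3  -29.9] 14.5
dial_center [313.4 261.9] 0.86 [ 569.5 -123.8   81. ]
dial_tip [419.3 159.9] 0.26 [717.6 -56.7 107. ]
dial_pod [308.6 251.7] 0.61 [ 567.  -126.5   50. ]
plunger_top [206.9 118.7] 0.89 [550.5  82.8  84. ]
[572.3  18.8 304.3] [-179.9   -0.4  -29.8] 14.75
```

View pics/w5.png

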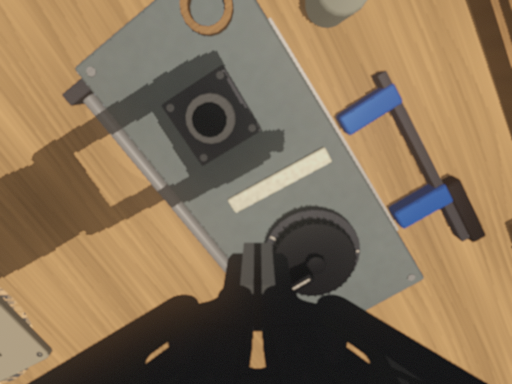

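```bash
python3 -c "
from h import *
print(rel([550.5,83,112],None))"
```

```text
(array([-0.052 , -0.0446,  0.192 ]), None)
```

```bash
python3 -m jog '[[-0.026,-0.022,0.02,0,0],[-0.052,-0.0445,0.05,0,0],[-0.052,-0.0445,0.09,0,0],[-0.052,-0.0445,0.13,0,0],[-0.052,-0.0445,0.16,0,0],[-0.052,-0.0445,0.18,0,0],[-0.052,-0.0445,0.19,0,0],[-0.052,-0.0445,0.19,0,0]]'
python3 look.py w6
```

```text
time: 15.55
tool_pos: [549.5, 82.9, 112.7]
tcp_rot: [-180.0, -0.2, -29.8]
ft_force: [-0.4, 0.6, -0.2]
finger_gap: 0.1
plunger_top [260.8 251.7] 0.92 [549.9  80.7  84. ]
[551.7  83.  115.9] [-179.8   -0.5  -29.8] 15.8
```

View pics/w6.png

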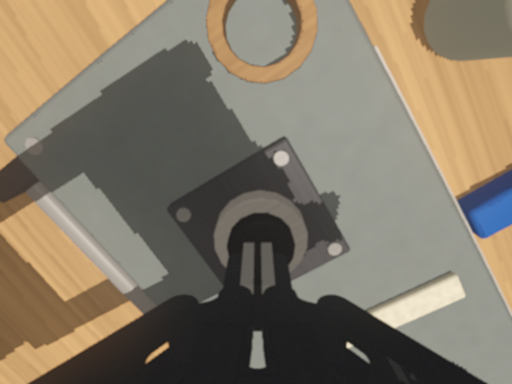

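```bash
python3 -m jog '[[0,0,0.003,0,0],[0,0,0.005,0,0],[0,0,0.007,0,0],[0,0,0.008,0,0],[0,0,0.009,0,0],[0,0,0.010,0,0],[0,0,0.010,0,0]]'
python3 -m jog '[[0,0,0.001,0,0],[0,0,0.002,0,0],[0,0,0.003,0,0],[0,0,0.003,0,0]]'
```

```text
time: 16.5
tool_pos: [551.7, 82.9, 105.8]
tcp_rot: [-179.8, -0.5, -29.8]
ft_force: [-0.9, 0.3, 0.9]
finger_gap: -0.1
time: 16.9
tool_pos: [551.8, 83.0, 102.8]
tcp_rot: [-179.8, -0.5, -29.8]
ft_force: [0.1, -0.6, 3.1]
finger_gap: 0.3
```

```bash
python3 -m jog '[[0,0,0.001,0,0],[0,0,0.002,0,0],[0,0,0.002,0,0]]'
python3 -m jog '[[0,0,0.0005,0,0],[0,0,0.001,0,0],[0,0,0.001,0,0]]'
python3 -m jog '[[0,0,0.0005,0,0],[0,0,0.001,0,0],[0,0,0.001,0,0]]'
```

```text
time: 17.2
tool_pos: [551.8, 83.0, 100.8]
tcp_rot: [-179.8, -0.5, -29.8]
ft_force: [-2.2, -0.3, 4.4]
finger_gap: -0.3
time: 17.5
tool_pos: [551.8, 83.0, 100.1]
tcp_rot: [-179.8, -0.5, -29.8]
ft_force: [-3.5, 0.1, 6.0]
finger_gap: -0.3
time: 17.8
tool_pos: [551.9, 83.0, 100.0]
tcp_rot: [-179.8, -0.5, -29.8]
ft_force: [-4.8, -0.1, 12.3]
finger_gap: -0.1
```

```bash
python3 -m jog '[[0,0,0.0005,0,0],[0,0,0.0005,0,0],[0,0,-0.003,0,0],[0,0,-0.008,0,0],[0,0,-0.015,0,0],[0,0,-0.04,0,0],[0,0,-0.08,0,0],[0,0,-0.12,0,0]]'
python3 -m jog '[[0.05,0.04,-0.04,0,0],[0.05,0.04,-0.08,0,0],[0.05,0.04,-0.08,0,0],[0.05,0.04,-0.08,0,0]]'
python3 look.py w7
python3 - <<'E'
from h import *
np.set_printoptions(precision=1,suppress=True)
p,T=snap('top')
for l,z in [('dial_center',81),('dial_tip',107),('folder',50),('tape',50),('glue',0)]:
    for q in r.pinpoint(p,l)[:1]: print(l,round(q['conf'],2),ray(p,T,q['uv'],z))
E
```

```text
time: 18.6
tool_pos: [550.1, 83.1, 220.6]
tcp_rot: [-179.9, -0.4, -29.8]
ft_force: [1.1, 0.2, -0.1]
finger_gap: 0.1
time: 19.0
tool_pos: [574.4, 22.9, 303.8]
tcp_rot: [-179.7, -0.7, -29.9]
ft_force: [0.4, 0.8, -0.5]
finger_gap: -0.2
dial_center [312.5 265. ] 0.7 [ 570.3 -122.8   81. ]
dial_tip [279.  299.6] 0.71 [ 519.2 -127.9  107. ]
dial_pod [306.2 257.1] 0.6 [ 564.6 -127.6   50. ]
plunger_top [203.4 127.1] 0.95 [546.5  81.8  84. ]
[572.   24.3 298.7] [-180.    -0.2  -29.7] 19.25
dial_center 0.62 [ 565.1 -116.1   81. ]
dial_tip 0.75 [ 526.1 -127.3  107. ]
folder 0.39 [571.4 -14.9  50. ]
glue 0.48 [ 582.4 -115.9    0. ]
```

View pics/w7.png

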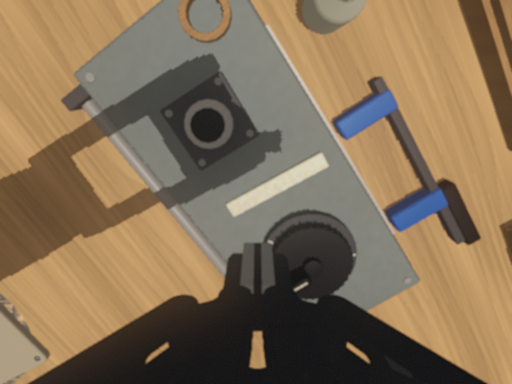

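The picture matches the one taken before the press: the fin ends near (300,287), the plunger centre is at (208,124), and the folder and tape haven't moved. I'm handing in.

```bash
python3 -c "
from bench import r
print(r.hand_in())"
```

```text
the job is handed in; nothing more can be done
None
```

The dial is set four clicks further clockwise, and the lock plunger was pressed fully down and released afterwards. The job took about 19 s of robot time, and no verdict was reported.

- **Dial:** I pushed the fin with the closed fingertip, without gripping it, at about 4 N. It sprang ahead four times. The fin's direction went from about -54° at the start to about -177° when I looked from above. That is roughly 123°, against 120° for four clicks; three would be 90° and five 150°. The fourth click had not sprung at my first stop, so I pushed about 2.5° further and it sprang clear of the finger.
- **Plunger:** I felt contact at tool height 106 mm and a firm stop at 100 mm, which is the full 6 mm of travel. Force read 12 N there, against the 5 N needed. I then withdrew straight up. It looks up in the last picture, but I did not measure its height after release.
- **Last checks:** The final wrist picture matches the one taken before the press for dial, plunger, folder and tape. The arm was about 190 mm clear of the deck, with no force on it.
- **Checks that disagreed:** In the final top-camera picture the network placed the glue bottle on the dial with low confidence. It did not find the tape, and put the dial centre about 8 mm off. I took these as false readings because the wrist picture showed nothing moved. The cup, water bottle and cut-outs were not rechecked, but the arm kept well away from them.

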